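# Take the filter plate out of a sterilising-container lid

## Robot

A 7-joint arm with a two-finger parallel gripper is mounted at the origin on a cart in front of the work surface, level with it; the furniture and walls round the work are solid. World frame = base frame: x ahead of the robot, y to its left, z up, the work surface at z = 0. Lengths are in mm, angles in rad, forces in N, time in s.
With the tool pointing down it reaches from about 400 to 850 mm from the base axis. Payload 6.9 kg.
Tool frame: the origin (TCP) lies midway between the tips of the shut fingers; the grasp point (between the pads) lies 19 mm behind it; z points along the fingers, y is the line along which they close (so a half turn about z gives the same grasp; the last joint's range is limited). The gripper opens to 85 mm and grips with 20 to 120 N. Pads are 22 mm wide; open, the fingers measure 114 mm over their backs; the gripper's body (76 mm by 85 mm) begins 54 mm behind the grasp point. The pads swing forward as they close: fully open they stand 13 mm farther back than shut.
Start: joints at [1.23, 0.507, -0.238, 1.5, 0.126, 1.149, -0.155], TCP at [270.022, -563.649, 231.275] pointing down, gripper open.
Joint ranges: [-3.08, 3.08], [-0.24, 2.05], [-1.43, 1.35], [0, 2.5], [-1.52, 4.66], [0.17, 1.96], [-2.89, 2.89]. Speed limits (rad/s): [2.39, 2.39, 3.14, 3.14, 3.14, 3.14, 3.14].

## Interface

Orientations are given as a 3x3 rotation matrix whose columns are the frame's x, y, z axes.
In Python, from station import r gives the robot as it stands. The module is installed in compiled form; this text tells all that it offers.
- The arm moves only by the shell command python3 -m crank 'ROWS' [FORCE]. ROWS is JSON, a list of rows, each a list of 5 numbers: the shift along the world's x, y, z in units of 60 mm (1.0 is 60 mm), then the turn about the world's z in degrees, then the opening, from 0 (shut) to 1 (fully open). In form: [[tx, ty, tz, turn, gripper], ...]. A call has 1 to 5 rows; each row shifts and turns the commanded pose from where the row before left it; what a row does not reach is not made up. A row lasts 1/8 s, in which the tool goes at most 62.5 mm and 10.7 degrees, less where a joint would pass 70% of its speed; a pose out of reach is approached as far as the arm can. A call is refused whole if a number of a shift passes 1 or a number of a turn 10.7, either way. A call with a gripper value outside its range is refused whole. The fingers move at their own pace and stop on an object; FORCE is the grip in N (left out, the last holds). Time passes only in rows, so rows that do not move let the fingers close. It gives the time, the measured TCP pose, the force, the opening and the grip force at its end, in the units of the state.
- r.state(): the state, without advancing time (a new reading comes with each control period).
- r.snapshot(name): name is "scene" or "top" or "wrist"; returns a dict with "pixels" (480x640x3 uint8, red, green, blue), "intrinsics" (3x3 intrinsics, pixels), "extrinsics" (4x4, takes a point from camera to world coordinates). Camera axes: x right, y up, looking along -z (the intrinsics and any distortion apply to the point x, -y, -z); pixel columns grow to the right and rows downward; lengths in mm; the calibration is good to about 2 mm. A picture is of the moment at which its call begins. There is no depth.
- r.job_done(): hands the job in; it is judged then, once.
The state is a dict: "t": time; "q": joint angles; "joint_vel": joint speeds; "tau": joint torques, N m; "position": TCP position; "ee_rot": TCP orientation; "wrist_force": force on the tool from outside, world axes, zero at the start; "wrist_torque": the same for the moment, N m; "gripper_width": opening from 0.0 (shut) to 1.0 (fully open); "grip_force": force on a finger pad.
Only numpy, scipy, OpenCV 4.12 (cv2) and the standard library are available. Lean on these libraries where they do the work, as an engineer would, in place of code of your own. Each camera call takes 0.05 s, during which the arm holds its last target. There are 200 camera calls.

## Task

The lid of the sterilising container lies inside up so that its slotted filter plate can be washed. Swing the small tab fully aside while the plate still lies in its frame, then take the plate out by its wire handle (the edge opposite the tab is hooked under a fixed lip, so that edge comes out last) and lower it into the empty instrument tray, so that it lies flat with its handle up; do not drop it. Leave the instruments and the bottle round about where they are.

Things in the scene. Friction and masses are not known exactly. Their poses are not given: they have to be found in the camera images.
- lid: Lid of the sterilising container: bare aluminium pan, 210 x 160 mm (its x by y), inside up, fixed to the worktop in its left or right half, turned up to 26 degrees either way. Rim wall 6 mm thick, top at z = 25 mm. Origin: centre of the underside, z up; x points from the swing tab to the fixed lip. In its middle is the frame that holds the plate.
- seat (a point): Middle of the seat in the frame, at lid (0, 0, 11) mm: the plate's underside rests at this height, with 2 mm play all round. Side walls (lid y = +-37 to 42 mm) reach lid z = 17 mm; the wall at the tab's side (x = -50 to -44 mm) reaches 14 mm, lower than the plate's top at 15 mm.
- fixed_lip (a point): Middle of the top of the fixed lip, at lid (43.5, 0, 20.5) mm. The lip is 3 mm thick and reaches over the plate's far edge from lid x = 37 to 50 mm, so 5 mm of that edge are hooked in, with 2.5 mm of play in height.
- tab_pivot (a point): Axis of the swing tab, on the lid at lid (-60, 0) mm, at the height of the tab's underside (lid z = 16.5 mm).
- swing_tab (a joint): Angle of the swing tab: flat steel, 16 mm wide, 4 mm thick, reaching 42 mm from its vertical pivot, so 24 mm over the plate's edge and 1.5 mm above it. 0: along the lid's +x, over the plate; positive turns it towards lid +y. It goes either way to +-1.9 rad (a stop), is clear of the plate beyond 1.35 rad and stays where it is left (friction 0.04 N m, about 1.2 N at the ear).
- tab_ear (a point): Middle of the upright ear on the swing tab by which it is turned, 33 mm from the pivot: a ribbed steel fin 18 mm long (along the tab), 8 mm thick, its top at lid z = 40.5 mm. This point is at lid z = 30 mm.
- plate: Slotted steel filter plate, 84 x 70 x 4 mm (its x by y by z), about 0.14 kg, loose in the frame. Origin: centre of the underside; z up, x towards the edge under the fixed lip. It comes free of the lip when the tab's edge is raised by 15 degrees (turned about the bar while that rises 11 mm), or when, that edge clear of the frame, it is drawn 8 mm towards the tab.
- plate_handle (a point): Middle of the bar of the plate's wire handle, 30 mm above the plate's underside, over its centre. The bar is round, 8 mm thick, and runs along the plate's y between two upright legs at y = +-30 mm; grip it across, the fingers closing along the plate's x. 22 mm are free below the bar.
- tray: Empty pressed-steel instrument tray, 137 x 257 mm (its x by y), 19 mm high, fixed, in the other half of the worktop. Origin: centre of the underside, z up. Its inner floor is 118 x 238 mm and 2 mm above the worktop; the plate fits in flat at any angle.
- syringe: Bystander: black syringe, 160 mm long, lying on the worktop left of its middle gap. Not to be moved.
- bracket_tweezers: Bystander: black tweezers, 139 mm long, lying beside the syringe. Not to be moved.
- mouth_mirror: Bystander: mouth mirror, 174 mm long, lying near the left edge of the worktop. Not to be moved.
- penlight: Bystander: white penlight, 123 mm long, lying near the right edge. Not to be moved.
- bottle_primer: Bystander: small dark bottle with a yellow cap, 52 mm tall, standing near the middle gap at the back. Not to be moved.

How it is judged (in metres and radians):
On the way:
1. the swing tab is turned fully aside, clear of the plate, while the plate still lies in the lid's frame ((value of joint swing_tab above 1.25 rad or value of joint swing_tab below -1.25 rad) and z of plate in the frame of lid below 0.018 m and horizontal distance between plate and lid below 0.012 m), for 0.2 s.
At the end, for the whole second after the job is handed in: The plate lies at rest and released on the floor of the tray, handle up: its centre within 30 mm (across) and 90 mm (along) of the tray's centre, its underside less than 8 mm above the tray's underside, tilted by less than 0.1 rad (x of plate in the frame of tray between -0.03 and 0.03 m and y of plate in the frame of tray between -0.09 and 0.09 m and z of plate in the frame of tray below 0.008 m and angle between plate's own z axis and vertical below 0.1 rad and linear speed of plate below 0.02 m/s and contact force between the fingers and plate below 0.1 N); the robot touches nothing.
It fails at once if an instrument or the bottle round about is shifted by more than 30 mm (distance of any of syringe, bracket_tweezers, mouth_mirror, penlight, bottle_primer from where it was at the start of the episode above 0.03 m).
It fails at once if the plate is dropped: it moves faster than 0.7 m/s without being held (a fall of 25 mm or more) (linear speed of plate above 0.7 m/s and contact force between the fingers and plate below 0.1 N).
It also fails if it takes over 56 s, if anything falls off the work surface, if the arm or the gripper's body presses on something with over 40 N, if the wrist force passes 120 N, or if a joint passes its speed limit or range.

## Working session

There is one attempt and no reset: what is moved stays moved. The work goes in short steps, Python scripts to look and compute and a shell command to move; the robot and the scene stay as the last step left them, time stands still between calls to the robot, and variables do not carry over. Pictures are saved under pics/ and viewed, at most 10 in all, crops included, and the job is handed in when it is done.

```bash
mkdir -p pics; python3 - <<'E'
from station import r
import cv2,numpy as np
s=r.state();print(s['t'],s['position'],np.round(s['ee_rot'],3).tolist(),s['gripper_width'])
for n in("top","scene"):
    d=r.snapshot(n);cv2.imwrite(f"pics/{n}1.png",d["pixels"][:,:,::-1]);print(n,d["intrinsics"],np.round(d["extrinsics"],4).tolist(), [k for k in d])
E
```

```text
0.0 [ 269.76872276 -563.20110245  230.42617111] [[0.902, 0.432, -0.001], [0.432, -0.902, 0.002], [-0.0, -0.002, -1.0]] 0.996285435064347
top [[496.66502782   0.         326.13613038]
 [  0.         496.66502782 241.92874957]
 [  0.           0.           1.        ]] [[-0.0058, 0.996, -0.0891, 379.3209], [-1.0, -0.0061, -0.0033, 36.9435], [-0.0039, 0.089, 0.996, 1673.7321], [0.0, 0.0, 0.0, 1.0]] ['pixels', 'intrinsics', 'extrinsics']
scene [[617.22892655   0.         325.54834888]
 [  0.         617.22892655 244.0142737 ]
 [  0.           0.           1.        ]] [[-0.7433, 0.2861, -0.6047, -508.7297], [-0.6689, -0.3108, 0.6753, 1186.9405], [0.0052, 0.9064, 0.4224, 803.7545], [0.0, 0.0, 0.0, 1.0]] ['pixels', 'intrinsics', 'extrinsics']
```

View pics/top1.png

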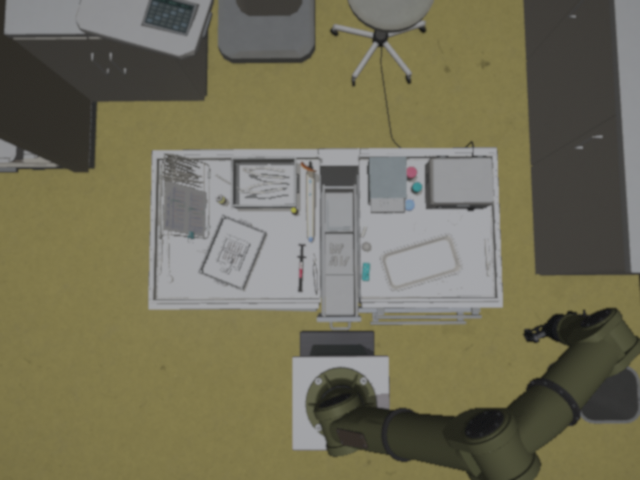

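The top view shows the lid at about (234,252) in the left half and the tray at about (421,262) in the right half. I'll enlarge both.

```bash
python3 - <<'E'
import cv2
a=cv2.imread("pics/top1.png")
L=cv2.resize(a[210:294,190:280],None,fx=7,fy=7,interpolation=cv2.INTER_CUBIC)
cv2.imwrite("pics/L.png",L)
R=cv2.resize(a[225:299,375:475],None,fx=6,fy=6,interpolation=cv2.INTER_CUBIC)
cv2.imwrite("pics/R.png",R)
E
```

```text
(no output)
```

View pics/L.png

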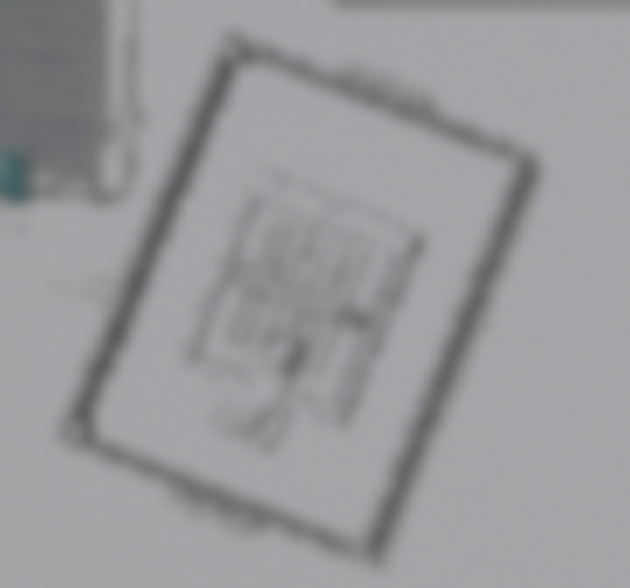

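View pics/R.png

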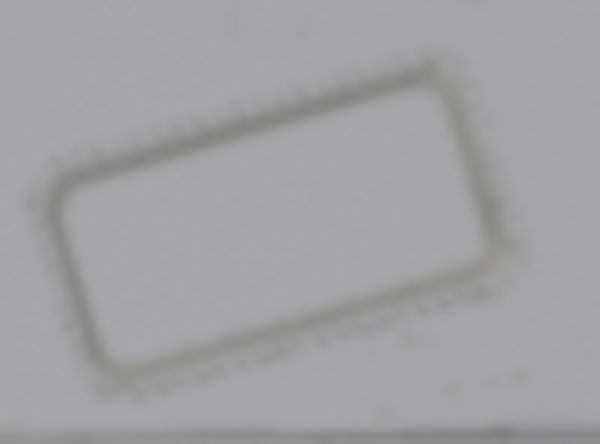

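View pics/scene1.png

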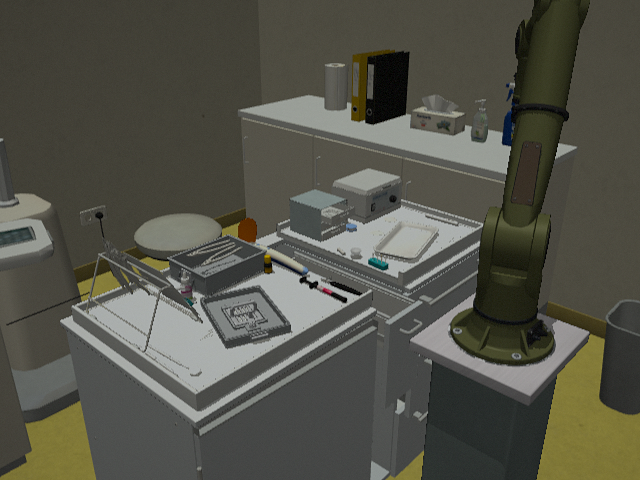

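```bash
cat > h.py <<'E'
import numpy as np, cv2
from station import r
def ray(d,uv,z):
    K,E=d["intrinsics"],d["extrinsics"]; uv=np.atleast_2d(np.array(uv,float))
    c=np.c_[(uv-K[:2,2])/[K[0,0],K[1,1]],np.ones(len(uv))]*[1,-1,-1]
    w=c@E[:3,:3].T; o=E[:3,3]; return o+w*((z-o[2])/w[:,2])[:,None]
def proj(d,P):
    K,E=d["intrinsics"],d["extrinsics"]; c=(np.atleast_2d(P)-E[:3,3])@E[:3,:3]
    c=c*[1,-1,-1]; return (c[:,:2]/c[:,2:])*[K[0,0],K[1,1]]+K[:2,2]
E
python3 - <<'E'
from h import *
np.set_printoptions(precision=1,suppress=True)
d=r.snapshot("top")
def corners(c,f,off,z):
    p=(np.array(c)+.5)/f-.5+off; w=ray(d,p,z); print(w[:,:2].tolist(),w.mean(0)); 
    e=np.roll(w,-1,0)-w; print(np.hypot(e[:,0],e[:,1]),np.degrees(np.arctan2(e[:,1],e[:,0])))
corners([(228,40),(538,165),(378,560),(65,430)],7,(190,210),25)
corners([(45,170),(455,55),(515,260),(105,390)],6,(375,225),19)
E
```

```text
[[618.5135584625872, 390.47289475605044], [557.4088004757325, 241.6775434223324], [370.2369227785745, 316.36423763746706], [432.44743343734854, 465.4099931659513]] [494.7 353.5  25. ]
[160.9 201.5 161.5 200.6] [-112.3  158.2   67.3  -21.9]
[[489.31708684372643, -144.01414661087955], [552.2091981568108, -373.61702385602194], [437.7634560096695, -403.6426283070719], [367.33822843139416, -175.22532297238791]] [ 461.7 -274.1   19. ]
[238.1 118.3 239.  125.9] [ -74.7 -165.3  107.1   14.4]
```

```bash
python3 -m crank '[[0.6,0.8,0,0,1],[0.5,0.85,0,0,1],[0.5,0.85,0,0,1],[0.5,0.85,0,0,1],[0.3,0.95,0,0,1]]'
```

```text
t: 0.78
position: [415.3, -303.8, 231.1]
ee_rot: [[0.902, 0.433, 0.001], [0.433, -0.902, 0.0], [0.001, 0.0, -1.0]]
wrist_force: [1.0, 0.4, 0.0]
gripper_width: 0.996
grip_force: 0.0
```

```bash
python3 -m crank '[[0.3,0.95,0,-9.6,1],[0.2,0.95,0,-9.6,1],[0.1,0.98,0,-9.6,1],[0,0.98,0,-9.6,1],[0,0.98,0,-9.6,1]]'; python3 -c "
from station import r;print(r.state()['q'],r.state()['position'])"
```

```text
t: 1.4
position: [450.1, -20.6, 231.2]
ee_rot: [[0.931, -0.366, 0.0], [-0.366, -0.931, 0.0], [0.0, -0.0, -1.0]]
wrist_force: [1.3, -0.6, 1.3]
gripper_width: 1.001
grip_force: 0.0
[ 0.19102985  0.23996503 -0.25189568  1.93316656  0.07144607  0.97686857
 -2.03976204] [450.08896215 -20.60777215 231.24277668]
```

```bash
python3 -m crank '[[0,0.98,0,0,1],[0,0.98,0,0,1],[0,0.98,0,0,1],[0,0.98,0,0,1],[0,0.98,0,0,1]]'; python3 -m crank '[[0.1,0.9,0,0,1],[0,0,0,0,1],[0,0,0,0,1]]'; python3 - <<'E'
from h import *
d=r.snapshot("wrist");cv2.imwrite("pics/w1.png",d["pixels"][:,:,::-1])
print(r.state()['q'],np.round(d["extrinsics"],3).tolist(),r.state()['position'])
E
```

```text
t: 2.02
position: [450.1, 273.2, 231.2]
ee_rot: [[0.932, -0.362, 0.0], [-0.362, -0.932, -0.0], [0.0, 0.0, -1.0]]
wrist_force: [1.5, -0.3, -0.5]
gripper_width: 0.999
grip_force: 0.0
t: 2.4
position: [456.2, 324.8, 230.7]
ee_rot: [[0.932, -0.361, -0.001], [-0.361, -0.932, -0.001], [-0.0, 0.001, -1.0]]
wrist_force: [-0.9, -0.5, 0.3]
gripper_width: 0.996
grip_force: 0.0
[-0.41158516  0.41741913 -0.37156145  1.67364164  0.16811528  1.08323901
 -2.77518688] [[-0.362, 0.898, 0.25, 519.495], [-0.932, -0.349, -0.096, 301.417], [0.001, -0.268, 0.964, 372.998], [0.0, 0.0, 0.0, 1.0]] [456.45590471 324.14777146 230.92558745]
```

View pics/w1.png

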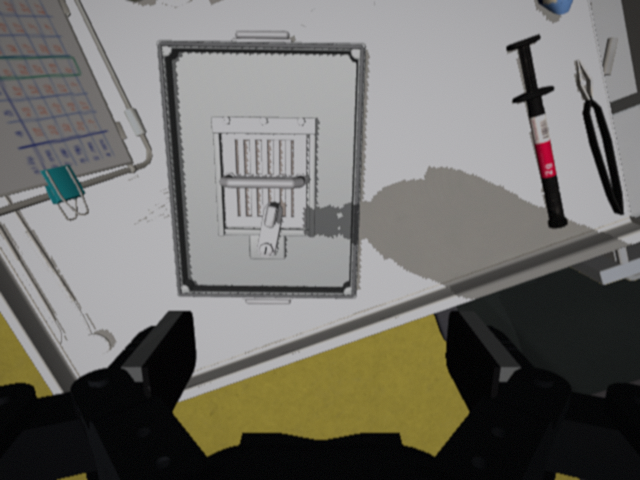

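The wrist view shows the lid with its rim corners at (160,43), (367,45), (355,297) and (180,295). The bar runs from (222,181) to (305,182), and the tab pivots at about (266,250) with its ear near (272,213). I'll enlarge the tab.

```bash
python3 - <<'E'
from h import *
a=cv2.imread("pics/w1.png")
cv2.imwrite("pics/w1c.png",cv2.resize(a[110:270,205:325],None,fx=3.7,fy=3.7,interpolation=cv2.INTER_CUBIC))
np.set_printoptions(precision=1,suppress=True)
d=r.snapshot("wrist")
w=ray(d,[(160,43),(367,45),(355,297),(180,295)],25);print(w,w.mean(0))
e=np.roll(w,-1,0)-w;print(np.hypot(e[:,0],e[:,1]),np.degrees(np.arctan2(e[:,1],e[:,0])))
b=ray(d,[(222,181),(305,182)],41+2);print(b,b.mean(0),np.linalg.norm(b[1]-b[0]))
print("pivot",ray(d,(266,250),20.5),"lid corners frame",ray(d,[(214,118),(316,119)],20.5))
E
```

```text
[[621.7 391.   25. ]
 [563.5 245.4  25. ]
 [373.9 324.3  25. ]
 [432.1 468.2  25. ]] [497.8 357.2  25. ]
[156.8 205.4 155.3 204.7] [-111.8  157.4   68.   -22.2]
[[510.6 386.4  43. ]
 [486.3 326.4  43. ]] [498.4 356.4  43. ] 64.78387444079814
pivot [[441.5 381.8  20.5]] lid corners frame [[558.  377.   20.5]
 [527.6 301.1  20.5]]
```

View pics/w1c.png

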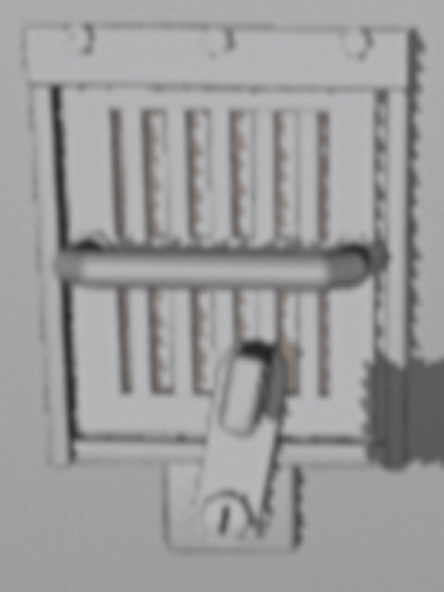

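```bash
python3 - <<'E'
from h import *
np.set_printoptions(precision=1,suppress=True)
d=r.snapshot("wrist")
f=lambda x,y:(204.6+x/3.7,109.6+y/3.7)
p=ray(d,f(228,515),21.5)[0]; e=ray(d,f(242,391),40.5)[0]
a=np.arctan2(*(e-p)[1::-1]); print(p,e,np.hypot(*(e-p)[:2]),np.degrees(a)+22.2)
print("tab edges",[np.degrees(np.arctan2(*(ray(d,f(*q),20.5)-ray(d,f(*s),20.5))[0][1::-1]))+22.2 for q,s in(((218,362),(203,490)),((284,400),(262,530)))])
E
```

```text
[442.9 380.8  21.5] [471.8 362.5  40.5] 34.12510833684458 -10.1960588797774
tab edges [np.float64(-7.771024652916292), np.float64(-9.941145555429333)]
```

```bash
python3 -m crank '[[0.24,0.645,-0.5,0,0.2],[0,0,-0.8,0,0.2],[0,0,-0.8,0,0.2],[0,0,-0.7,0,0.2],[0,0,0,0,0.2]]' 20; python3 -m crank '[[0,0,0,0,0.2],[0,0,0,0,0.2]]'; python3 - <<'E'
from h import *
d=r.snapshot("wrist");cv2.imwrite("pics/w2.png",d["pixels"][:,:,::-1])
print(r.state()['q'][6])
E
```

```text
t: 3.18
position: [469.6, 361.6, 60.9]
ee_rot: [[0.932, -0.363, -0.004], [-0.363, -0.932, -0.004], [-0.003, 0.006, -1.0]]
wrist_force: [-0.0, -0.1, 0.3]
gripper_width: 0.206
grip_force: 0.0
t: 3.42
position: [471.9, 364.8, 65.5]
ee_rot: [[0.932, -0.362, 0.003], [-0.362, -0.932, 0.002], [0.002, -0.003, -1.0]]
wrist_force: [-0.0, 0.7, -0.5]
gripper_width: 0.202
grip_force: 0.0
-2.85285591050144
```

View pics/w2.png

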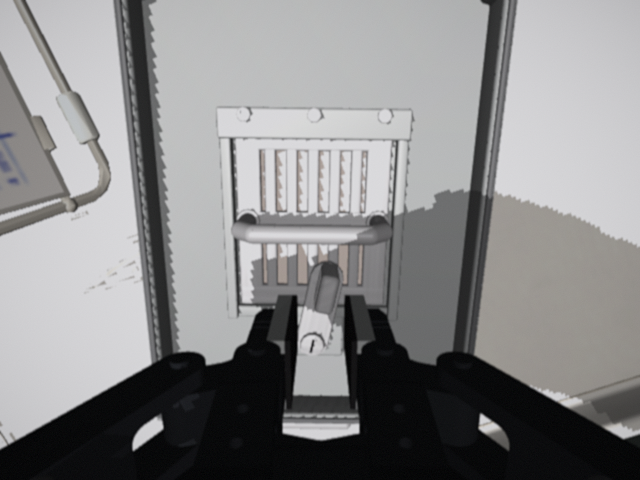

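The ear, at about (325,285), sits between the open pads (gap 297 to 345). I'll lower over it.

```bash
python3 -m crank '[[0,-0.025,-0.2,2,0.23],[0,0,-0.15,0,0.23],[0,0,-0.15,0,0.23],[0,0,-0.15,0,0.23],[0,0,0,0,0.23]]'; python3 - <<'E'
import numpy as np
# arc rows: tab yaw from -31.7 to 80 about pivot; ear shifts in 60mm units
a=np.radians(-31.7+np.arange(0,112,10)); print(np.round(np.diff(33*np.c_[np.cos(a),np.sin(a)],axis=0)/60,3).tolist())
E
```

```text
t: 4.1
position: [470.2, 362.4, 23.2]
ee_rot: [[0.944, -0.329, -0.001], [-0.329, -0.944, -0.001], [-0.001, 0.001, -1.0]]
wrist_force: [-0.5, -0.8, -0.2]
gripper_width: 0.233
grip_force: 0.0
[[0.043, 0.086], [0.028, 0.092], [0.011, 0.095], [-0.006, 0.096], [-0.022, 0.093], [-0.038, 0.088], [-0.053, 0.08], [-0.066, 0.07], [-0.077, 0.057], [-0.086, 0.043], [-0.092, 0.028]]
```

```bash
python3 -m crank '[[0.043,0.086,0.02,0,0.23],[0.028,0.092,0,7,0.23],[0.011,0.095,0,10,0.23],[-0.006,0.096,0,10,0.23],[-0.022,0.093,0,10,0.23]]'; python3 -m crank '[[-0.038,0.088,0,10,0.23],[-0.053,0.080,0,10,0.23],[-0.066,0.070,0,10,0.23],[-0.077,0.057,0,10,0.23],[-0.086,0.043,0,10,0.23]]';python3 -m crank '[[-0.092,0.028,0,8,0.23],[-0.095,0.01,0,0,0.23],[0,0,0,0,0.23]]'
```

```text
t: 4.72
position: [474.9, 390.5, 26.0]
ee_rot: [[0.951, 0.311, 0.001], [0.311, -0.951, -0.0], [0.001, 0.0, -1.0]]
wrist_force: [-0.9, -0.2, -0.7]
gripper_width: 0.225
grip_force: 0.5
t: 5.35
position: [456.0, 411.4, 26.2]
ee_rot: [[0.373, 0.928, 0.002], [0.928, -0.373, 0.001], [0.002, 0.001, -1.0]]
wrist_force: [1.2, -0.1, -0.7]
gripper_width: 0.233
grip_force: 0.6
t: 5.72
position: [443.4, 413.3, 25.8]
ee_rot: [[0.248, 0.969, 0.0], [0.969, -0.248, 0.0], [0.0, 0.0, -1.0]]
wrist_force: [-0.2, -0.7, -0.1]
gripper_width: 0.233
grip_force: 0.0
```

```bash
python3 -m crank '[[0,0,0.5,0,0.23],[0,0,0.8,0,0.23],[0,0,0.6,-7.8,0.5],[0.4,-0.4,0,0,0.5],[0,0,0,0,0.5]]'; python3 -m crank '[[0,0,0,0,0.5]]'; python3 - <<'E'
from h import *
d=r.snapshot("wrist");cv2.imwrite("pics/w3.png",d["pixels"][:,:,::-1])
print(r.state()['q'][6])
E
```

```text
t: 6.35
position: [469.9, 386.2, 139.6]
ee_rot: [[0.381, 0.925, 0.002], [0.925, -0.381, -0.002], [-0.001, 0.002, -1.0]]
wrist_force: [1.2, -0.0, 0.7]
gripper_width: 0.499
grip_force: 0.0
t: 6.48
position: [467.0, 389.0, 139.3]
ee_rot: [[0.376, 0.927, -0.001], [0.927, -0.376, -0.0], [-0.0, -0.001, -1.0]]
wrist_force: [0.1, -0.9, -0.3]
gripper_width: 0.502
grip_force: 0.0
-1.590795963511529
```

View pics/w3.png

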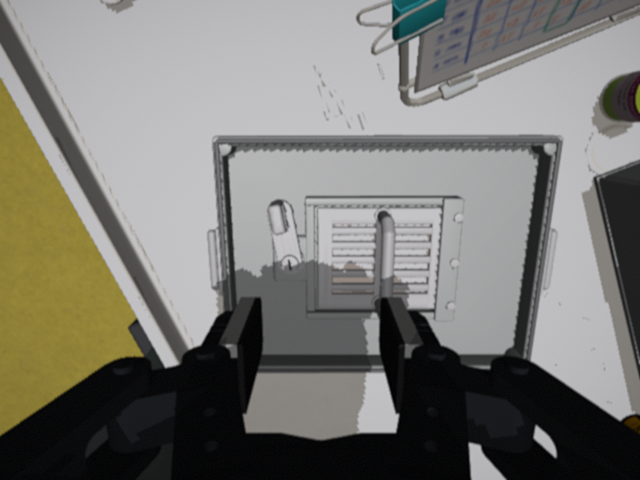

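The tab now stands aside at (285,235), past 90 degrees. The bar is upright in the picture at column 386, from about row 214 to the finger.

```bash
python3 - <<'E'
from h import *
np.set_printoptions(precision=1,suppress=True)
d=r.snapshot("wrist"); s=r.state()['position']
yaw=np.radians(-22.2);X=np.array([np.cos(yaw),np.sin(yaw)]);Y=np.array([-X[1],X[0]])
w=ray(d,[(384,215),(387,270)],43)[:,:2]
w2=ray(d,[(216,138),(561,138)],25)[:,:2]
c=np.array([498,357])
for p in (*w,*w2): print(p,(p-c)@X,(p-c)@Y)
print("tab",[ (q-c)@np.c_[X,Y] for q in (ray(d,(290,263),21)[0,:2],ray(d,(280,212),40)[0,:2])])
print(s,(c-s[:2])/60)
E
```

```text
[507.9 394.7] -5.053978171726339 38.6454213686276
[498.3 362.5] -1.8204188656521219 5.223239126629916
[432.8 471.1] -103.50015814849134 80.98348386353696
[621.5 394.7] 100.13439298828688 81.57610743304704
tab [array([-61.4,   2.3]), array([-65.2,  39.6])]
[466.5 389.6 139.2] [ 0.5 -0.5]
```

```bash
python3 -m crank '[[0.25,-0.27,0,0,0.5],[0.25,-0.27,-0.3,0,0.5],[0,0,-0.6,0,0.5],[0,0,-0.6,0,0.5],[0,0,-0.4,0,0.5]]'; python3 -m crank '[[0,0,0,0,0.4],[0,0,0,0,0],[0,0,0,0,0],[0,0,0,0,0],[0,0,0,0,0]]' 25
```

```text
t: 7.2
position: [498.0, 353.7, 22.2]
ee_rot: [[0.376, 0.926, -0.002], [0.926, -0.376, -0.003], [-0.003, -0.001, -1.0]]
wrist_force: [0.0, 0.2, 0.3]
gripper_width: 0.498
grip_force: 0.0
t: 7.82
position: [498.1, 356.7, 26.1]
ee_rot: [[0.375, 0.927, 0.001], [0.927, -0.375, 0.001], [0.001, 0.001, -1.0]]
wrist_force: [0.6, -1.0, 0.7]
gripper_width: 0.079
grip_force: 24.5
```

```bash
python3 -m crank '[[0,0,0.03,0,0],[0,0,0.03,0,0],[0,0,0.03,0,0],[0,0,0.03,0,0],[0,0,0,0,0]]'; python3 -m crank '[[-0.06,0.024,0.01,0,0],[-0.06,0.024,0.01,0,0],[-0.06,0.024,0.01,0,0],[-0.06,0.024,0.01,0,0],[0,0,0,0,0]]'
```

```text
t: 8.45
position: [497.6, 356.1, 32.5]
ee_rot: [[0.375, 0.927, -0.0], [0.927, -0.375, -0.001], [-0.001, -0.0, -1.0]]
wrist_force: [0.8, -1.6, -4.6]
gripper_width: 0.079
grip_force: 24.4
t: 9.07
position: [485.9, 361.7, 36.3]
ee_rot: [[0.376, 0.927, 0.005], [0.927, -0.376, -0.0], [0.002, 0.005, -1.0]]
wrist_force: [6.6, -3.1, 2.0]
gripper_width: 0.078
grip_force: 25.1
```

```bash
python3 -m crank '[[0,0,0.05,0,0],[0,0,0.05,0,0],[0,0,0,0,0]]'; python3 - <<'E'
from h import *
d=r.snapshot("wrist");cv2.imwrite("pics/w4.png",d["pixels"][:,:,::-1])
E
```

```text
t: 9.45
position: [482.3, 362.8, 41.4]
ee_rot: [[0.374, 0.927, -0.001], [0.927, -0.374, 0.001], [0.0, -0.001, -1.0]]
wrist_force: [-0.4, 0.2, -2.0]
gripper_width: 0.08
grip_force: 24.7
```

View pics/w4.png

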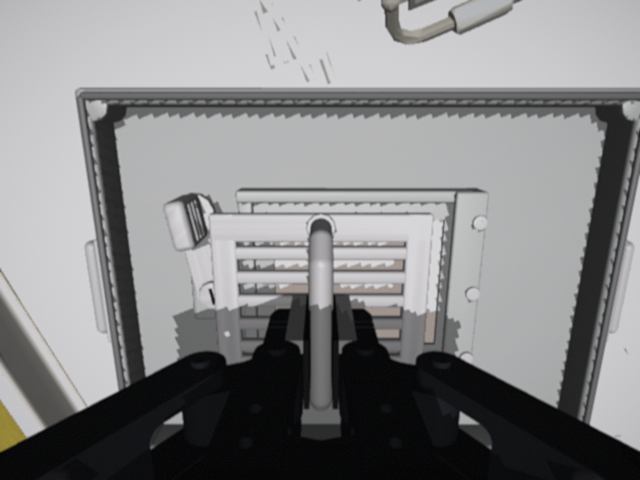

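The plate hangs on the bar and is free of the lip: its right edge is at column 432 and the lip starts at 455. I'll lift it and carry it across.

```bash
python3 -m crank '[[0,0,0.2,0,0],[0,0,0.4,0,0],[0,0,0.5,0,0],[0,-0.3,0.4,0,0],[0,-0.6,0,0,0]]'; python3 -m crank '[[0,-0.7,0,0,0],[0,-0.7,0,5,0],[0,-0.7,0,5,0],[0,-0.7,0,5,0],[0,-0.7,0,5,0]]'; python3 -m crank '[[0,-0.7,0,5,0],[0,-0.7,0,5,0],[-0.1,-0.7,0,5,0],[-0.1,-0.7,0,2,0],[-0.1,-0.7,0,0,0]]'; python3 -m crank '[[0,-0.7,0,0,0],[0,-0.7,0,0,0],[0,-0.7,0,0,0],[0,-0.5,0,0,0],[0,0,0,0,0]]'; python3 -m crank '[[0,0,0,0,0],[0,0,0,0,0]]'
```

```text
t: 10.12
position: [483.0, 310.8, 133.9]
ee_rot: [[0.372, 0.928, 0.003], [0.928, -0.372, 0.004], [0.005, 0.001, -1.0]]
wrist_force: [0.3, -1.0, -1.8]
gripper_width: 0.084
grip_force: 24.7
t: 10.75
position: [482.9, 97.4, 131.8]
ee_rot: [[0.031, 1.0, 0.001], [1.0, -0.031, -0.0], [0.0, 0.001, -1.0]]
wrist_force: [0.8, 0.2, -1.2]
gripper_width: 0.078
grip_force: 24.7
t: 11.38
position: [464.9, -112.7, 131.8]
ee_rot: [[-0.26, 0.966, 0.001], [0.966, 0.26, -0.0], [-0.0, 0.0, -1.0]]
wrist_force: [1.5, -0.2, -1.0]
gripper_width: 0.08
grip_force: 24.7
t: 12.0
position: [464.6, -270.2, 131.2]
ee_rot: [[-0.255, 0.967, -0.0], [0.967, 0.255, -0.0], [-0.0, -0.001, -1.0]]
wrist_force: [0.1, 0.8, -0.8]
gripper_width: 0.079
grip_force: 24.7
t: 12.25
position: [465.4, -266.4, 131.5]
ee_rot: [[-0.261, 0.965, 0.0], [0.965, 0.261, 0.0], [-0.0, 0.0, -1.0]]
wrist_force: [0.7, 0.0, -1.7]
gripper_width: 0.081
grip_force: 24.7
```

```bash
python3 -m crank '[[-0.05,-0.12,-0.3,0,0],[0,0,-0.6,0,0],[0,0,-0.5,0,0],[0,0,-0.1,0,0],[0,0,0,0,0]]'; python3 -m crank '[[0,0,-0.08,0,0],[0,0,-0.06,0,0],[0,0,0,0,0]]'
```

```text
t: 12.88
position: [462.2, -274.6, 40.9]
ee_rot: [[-0.259, 0.966, -0.0], [0.966, 0.259, 0.001], [0.001, -0.0, -1.0]]
wrist_force: [0.9, 0.5, -1.5]
gripper_width: 0.08
grip_force: 24.6
t: 13.25
position: [462.1, -275.0, 32.8]
ee_rot: [[-0.259, 0.966, 0.0], [0.966, 0.259, -0.0], [-0.0, -0.0, -1.0]]
wrist_force: [-0.2, 0.3, -1.3]
gripper_width: 0.076
grip_force: 24.6
```

```bash
python3 -m crank '[[0,0,-0.06,0,0],[0,0,-0.05,0,0],[0,0,0,0,0]]'; python3 -m crank '[[0,0,-0.04,0,0],[0,0,-0.04,0,0],[0,0,0,0,0]]'; python3 -m crank '[[0,0,-0.03,0,0],[0,0,-0.03,0,0],[0,0,0,0,0]]'
```

```text
t: 13.62
position: [462.0, -274.8, 25.8]
ee_rot: [[-0.259, 0.966, -0.0], [0.966, 0.259, 0.0], [0.0, -0.0, -1.0]]
wrist_force: [-0.4, 0.6, -0.2]
gripper_width: 0.084
grip_force: 24.6
t: 14.0
position: [462.1, -274.8, 21.1]
ee_rot: [[-0.259, 0.966, -0.0], [0.966, 0.259, 0.0], [0.0, -0.0, -1.0]]
wrist_force: [0.7, -0.2, -1.1]
gripper_width: 0.077
grip_force: 24.6
t: 14.38
position: [462.1, -274.9, 17.5]
ee_rot: [[-0.259, 0.966, -0.0], [0.966, 0.259, 0.0], [0.0, -0.0, -1.0]]
wrist_force: [-0.1, 0.6, -0.6]
gripper_width: 0.078
grip_force: 24.6
```

```bash
python3 -m crank '[[0,0,-0.025,0,0],[0,0,0,0,0]]'; python3 -m crank '[[0,0,-0.025,0,0],[0,0,0,0,0]]'; python3 - <<'E'
from h import *
d=r.snapshot("wrist");cv2.imwrite("pics/w5.png",d["pixels"][:,:,::-1])
E
```

```text
t: 14.62
position: [462.6, -274.9, 16.8]
ee_rot: [[-0.259, 0.966, 0.001], [0.966, 0.259, -0.001], [-0.001, 0.001, -1.0]]
wrist_force: [-0.5, 1.0, 5.2]
gripper_width: 0.078
grip_force: 25.3
t: 14.88
position: [462.6, -274.9, 16.4]
ee_rot: [[-0.259, 0.966, 0.001], [0.966, 0.259, -0.002], [-0.002, 0.0, -1.0]]
wrist_force: [-5.1, 1.1, 17.1]
gripper_width: 0.081
grip_force: 26.4
```

```bash
python3 -m crank '[[0,0,0.03,0,0.02],[0,0,0,0,0.15],[0,0,0,0,0.3],[0,0,0,0,0.45],[0,0,0,0,0.45]]'; python3 -m crank '[[0,0,0.3,0,0.45],[0,0,0.7,0,0.45],[0,0,0.9,0,0.45],[0,0,0,0,0.45],[0,0,0,0,0.45]]'; python3 - <<'E'
from h import *
d=r.snapshot("wrist");cv2.imwrite("pics/w6.png",d["pixels"][:,:,::-1])
E
```

```text
t: 15.55
position: [462.2, -274.9, 16.3]
ee_rot: [[-0.259, 0.966, -0.0], [0.966, 0.259, 0.0], [0.0, -0.0, -1.0]]
wrist_force: [0.1, 1.1, -0.2]
gripper_width: 0.449
grip_force: 0.0
t: 16.18
position: [461.9, -275.1, 131.1]
ee_rot: [[-0.259, 0.966, 0.0], [0.966, 0.259, -0.001], [-0.001, -0.0, -1.0]]
wrist_force: [-0.5, 0.5, -0.0]
gripper_width: 0.452
grip_force: 0.0
```

View pics/w6.png

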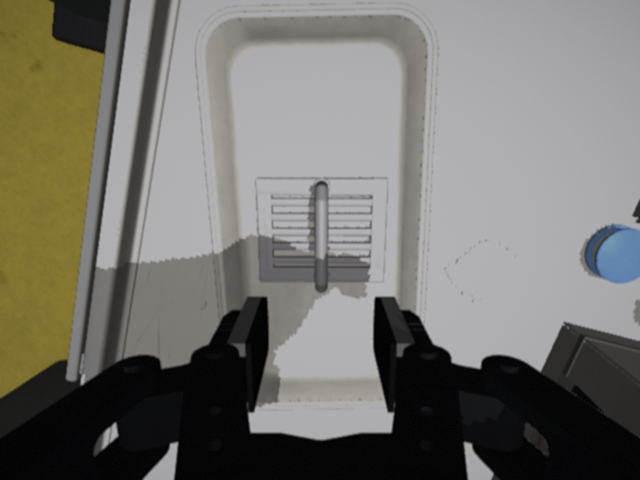

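The plate (257–387, 178–282) lies flat in the middle of the tray with its handle up. The gripper is clear of it.

```bash
python3 -c "
from station import r;print(r.job_done())"
```

```text
the job is handed in; nothing more can be done
None
```

The swing tab was turned fully aside first, then the plate was unhooked and set down; the last picture shows it lying flat in the tray, handle up and released, and the job was handed in at about 16 s with no verdict returned.

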